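Try out the drying tray of the terracotta dish

TASK

The slide under the terracotta dish has just been refitted and wants trying out. Pull that tray out by its handle until it locks and stays out by itself, let go, then press its yellow release button so that it runs fully home. Keep the dish standing on the tray and leave the other two trays shut.

Things in the scene. Friction and masses are not known exactly. Their poses are not given: they have to be found in the camera images.
- tray_a (a joint): How far the plywood tray with the terracotta dish is out (m): 0 home, end stop 0.128. It slides level along -x of the handle's frame. Spring and drag pull it home: pulling takes 5 N, up to 10 N at the catch. Pulled past 0.120 and let go, it is held at 0.120; once released it runs home by itself in about 1 s. Three racks, 250 x 150 mm, stand side by side, alike but for their dishes.
- tray_a_handle (a point): Centre of that tray's handle, moving with it: a dark steel bar 14 mm thick (its x), 94 mm long (its y), 16 mm high, level, centre 90 mm above the table, on a post at each end, free for 38 mm beneath; grip it from above across its thickness. x points into the rack, away from the robot, z up. Clear for 70 mm before and behind; the dish (top at 84 mm) begins at least 80 mm behind its centre.
- button_a_top (a point): Centre of the top of that rack's release button: a yellow round cap 32 mm across on a black block at the left (+y) of the tray, near the rack's front, top 88 mm above the table. It stays with the rack. With the tray home it lies 30 mm behind (+x) and 81 mm left (+y) of the handle's centre, in the handle's frame.
- button_a (a joint): How far that button is pressed (m): 0 up, 0.009 fully down. It springs back; 5 N holds it fully down, and it lets the tray go at 0.003 to 0.005 down. It dips by itself as the tray passes the catch.
- tray_b (a joint): How far the tray with the cream dish is out (m), 0 home. Leave it shut.
- tray_c (a joint): How far the tray with the white dish is out (m), 0 home. Leave it shut.
- dish_a: The terracotta dish, loose on the tray, about 135 mm behind the handle: a round disc 88 mm across on a foot 52 mm across, 40 mm high, 130 g; origin at the centre of its underside, z up. The tray has a low rim around it.
There are look-alikes about, which are no part of the job. Of the things shaped like the dish_a, the terracotta one is meant.

How it is judged:
By the outcome, as a careful person would: the job done as asked, in the order asked, and still so for the second after the job is handed in, with the robot touching nothing.
It also fails if it takes over 48 s, if anything falls off the work surface, if the arm or the gripper's body presses on something with over 40 N, if the wrist force passes 120 N, or if a joint passes its speed limit or range.

ROBOT

A 7-joint arm with a two-finger parallel gripper is mounted at the origin on the work surface. World frame = base frame: x ahead of the robot, y to its left, z up, the work surface at z = 0. Lengths are in mm, angles in rad, forces in N, time in s.
With the tool pointing down it reaches from about 400 to 875 mm from the base axis. Payload 4.4 kg.
Tool frame: the origin (TCP) lies on the centre line of the jaws, within the pads' length; the fingertips stand 25 mm ahead of it and the grasp point (between the pads) lies 6 mm ahead of it (ctrl.finger_overhang is the distance from the TCP to the fingertips, in mm); z points along the fingers, y is the line along which they close (so a half turn about z gives the same grasp; the last joint's range is limited). The gripper opens to 85 mm and grips with 20 to 120 N. Pads are 22 mm wide; open, the fingers measure 114 mm over their backs; the gripper's body (76 mm by 85 mm) begins 54 mm behind the grasp point. The pads swing forward as they close: fully open they stand 13 mm farther back than shut.
Start: joints at [-1.253, 0.628, 0.038, 1.517, -0.027, 0.996, -0.02], TCP at [243.369, 602.735, 256.313] pointing down, gripper open.
Joint ranges: [-3.06, 3.06], [-0.37, 2.12], [-1.25, 1.32], [0.18, 2.47], [-1.1, 4.24], [0.23, 1.98], [-2.94, 2.94]. Speed limits (rad/s): [2.57, 2.57, 3.14, 3.14, 3.14, 3.14, 3.14].

INTERFACE

Orientations are given as [roll, pitch, yaw] about the fixed x, y, z axes, in that order (R = Rz(yaw) Ry(pitch) Rx(roll)).
In Python, from cell import ctrl gives the robot as it stands. The module is installed in compiled form; this text tells all that it offers.
- The arm moves only by the tool play_rows, never from a script. Its argument "targets" is a list of rows, each a list of 5 numbers: the closure, from 0 (fully open) to 1 (shut), then the shift along the tool's x, y, z in cm, then the turn about the tool's z in degrees. In form: [[gripper, dx, dy, dz, spin], ...]. A call has 1 to 10 rows; each row is the pose to reach, as a shift and turn from the pose commanded when the call began, along the tool's axes at that moment; what a row does not reach only later rows make up. A row lasts 1/10 s, in which the tool goes at most 50 mm and 8.59 degrees, less where a joint would pass 70% of its speed; a pose out of reach is approached as far as the arm can. A call with a gripper value outside its range is refused whole. The fingers move at their own pace and stop on an object; the grip force is fixed at half the most. Time passes only in rows, so rows that repeat a pose let the fingers close. It gives the time, the measured TCP pose, the force, the opening and the grip force at its end, in the units of the state.
- ctrl.read_state(): the state, without advancing time (a new reading comes with each control period).
- ctrl.get_image(name): name is "scene" or "top" or "wrist"; returns (picture, depth): 384x512x3 uint8, red, green, blue; 384x512 float32, mm along the optical axis (not along the pixel's ray), 0 where there is no reading.
- ctrl.calibration(name): a dict with "vfov" (degrees; the focal length in pixels is half the picture's height over the tangent of half this angle, whatever the lens; pixels are square), "cx", "cy" (the principal point, pixels), "extrinsics" (4x4, takes a point from camera to world coordinates); the wrist camera has in their place "mount" (4x4, takes a point from camera to tool coordinates, whose origin is the TCP and whose axes are the flange's). Camera axes: x right, y down, z forward; pixel columns grow to the right and rows downward; lengths in mm; the calibration is good to about 2 mm. A picture is of the moment at which its call begins: read the wrist's pose just before it. calibration takes no time and is no camera call.
- ctrl.finish_job(): hands the job in; it is judged then, once.
Trained networks look in the newest picture that a camera, given by its name, has taken for a name from the list of things; names that differ only in an ending like _2 or _b are one class to them, and where a whole thing is asked for, a point or a joint stands for the part that bears it (a point fixed in the world has none). Each returns a list of dicts, best first, with "confidence" (0 to 1); they miss things now and then, are a little off and sometimes report something else, mostly with a low value. They report only what shows in the picture. A call takes as long as a camera call. They do not tell look-alikes from the thing itself.
- ctrl.search_frame(camera, name): "bbox" ([left, top, right, bottom] in pixels, round what is visible of it).
- ctrl.trace(camera, name): "pixels" (384x512 bool, what is visible of it) and "bbox" ([left, top, right, bottom] in pixels, round what is visible of it).
The state is a dict: "clock": time; "qpos": joint angles; "qd": joint speeds; "tau": joint torques, N m; "eef_pos": TCP position; "tool_rot": TCP orientation; "force": force on the tool from outside, world axes, zero at the start; "torque": the same for the moment, N m; "width": finger opening in mm; "gripper_force": force on a finger pad.
Only numpy, scipy, OpenCV 4.12 (cv2) and the standard library are available. Lean on these libraries where they do the work, as an engineer would, in place of code of your own. Each camera call takes 0.05 s, during which the arm holds its last target. There are 200 camera calls.

## Working session

There is one attempt and no reset: what is moved stays moved. The work goes in short steps, Python scripts to look and compute and a tool call to move; the robot and the scene stay as the last step left them, time stands still between calls to the robot, and variables do not carry over. Pictures are saved under pics/ and viewed, at most 10 in all, crops included, and the job is handed in when it is done.

Besides the shell and the picture viewer there is one more tool, called after "Call:" as name(argument=value, ...) on one line, values as JSON. play_rows: Moves the arm, as the interface text tells. Its arguments: {"type":"object","properties":{"targets":{"type":"array"}},"required":["targets"]}

```bash
mkdir -p pics
cat > h.py <<'E'
import numpy as np,cv2
from cell import ctrl
from scipy.spatial.transform import Rotation as R
def cam(n):
    s=ctrl.read_state(); im,d=ctrl.get_image(n); c=ctrl.calibration(n)
    f=im.shape[0]/2/np.tan(np.radians(c['vfov'])/2)
    if 'extrinsics' in c: T=np.array(c['extrinsics'])
    else:
        T=np.eye(4);T[:3,:3]=R.from_euler('xyz',s['tool_rot']).as_matrix();T[:3,3]=s['eef_pos'];T=T@np.array(c['mount'])
    v,u=np.mgrid[:384,:512]
    P=np.stack([(u-c['cx'])/f*d,(v-c['cy'])/f*d,d],-1)@T[:3,:3].T+T[:3,3]
    P[d==0]=np.nan
    return im,d,P
def save(im,p): cv2.imwrite('pics/'+p,cv2.cvtColor(im,cv2.COLOR_RGB2BGR))
E
python3 - <<'E'
from h import *
s=ctrl.read_state();print(s['clock'],s['eef_pos'],s['tool_rot'],s['force'],ctrl.finger_overhang)
a,_,P=cam('top');b,_,_=cam('scene')
np.save('topP.npy',P)
save(a,'top.png');save(b,'scene.png')
c=ctrl.calibration('top');print({k:c[k] for k in c})
E
```

```text
0.0 [243.12436112 602.1877038  255.3927523 ] [-3.13968464e+00  2.09329878e-05  2.75782116e+00] [ 0.61354012 -0.39259283  0.56809921] 25.0
{'vfov': 50.65407955758962, 'cx': 257.71132003364625, 'cy': 188.28595554586656, 'extrinsics': array([[-1.75851503e-02, -9.93588373e-01,  1.11682168e-01,
         4.80658248e+02],
       [-9.99842911e-01,  1.77227467e-02,  2.39314228e-04,
        -8.63245506e+01],
       [-2.21709460e-03, -1.11660415e-01, -9.93743949e-01,
         1.15371395e+03],
       [ 0.00000000e+00,  0.00000000e+00,  0.00000000e+00,
         1.00000000e+00]])}
```

View pics/top.png

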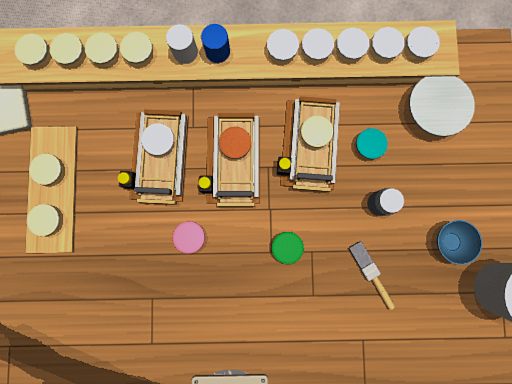

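View pics/scene.png

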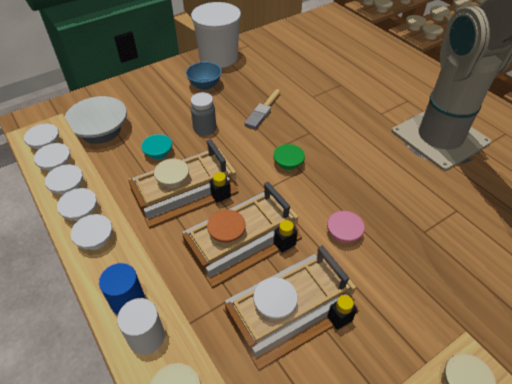

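The top view shows three racks: white dish (157,139), terracotta (235,142) and cream (317,131). The middle rack has the only terracotta dish. Its handle is at about (235,194) and its yellow button at (205,183). Next I'll measure it and confirm with a crop.

Run:
```python
from h import *
a=cv2.cvtColor(cv2.imread('pics/top.png'),cv2.COLOR_BGR2RGB);P=np.load('topP.npy')
v,u=np.mgrid[:384,:512]
hsv=cv2.cvtColor(a,cv2.COLOR_RGB2HSV)
roi=(u>190)&(u<268)&(v>105)&(v<212)
h=P[...,2]
yel=roi&(abs(hsv[...,0].astype(int)-29)<5)&(hsv[...,1]>200)&(h>78)&(h<98)
ter=roi&(hsv[...,0]<12)&(hsv[...,1]>180)&(h>74)&(h<94)
bar=roi&(v>184)&(hsv[...,2]<90)&(h>88)&(h<108)&(u>212)
for n,m in(('btn',yel),('dish',ter),('bar',bar)):
    q=P[m];print(n,m.sum(),np.median(q,0).round(1),((q.min(0)+q.max(0))/2).round(1),np.ptp(q,axis=0).round(1))
q=P[bar][:,:2].astype(np.float32);r=cv2.minAreaRect(q);print(r)
k=np.polyfit(q[:,1],q[:,0],1);print('yaw',-np.degrees(np.arctan(k[0])))
for m in ctrl.trace('top','tray_a_handle')[:4]:
    print(m['confidence'],m['bbox'],np.nanmedian(P[m['pixels']],0).round(1))
for m in ctrl.trace('top','button_a_top')[:4]:
    print(m['confidence'],m['bbox'],np.nanmedian(P[m['pixels']],0).round(1))
save(cv2.resize(a[95:220,180:280],None,fx=4.5,fy=4.5,interpolation=cv2.INTER_CUBIC),'crop.png')
# profile of tall things between
for x in (500,): pass
s=ctrl.read_state();print(s['clock'])
```

```text
btn 103 [619.4  55.8  88.4] [619.7  55.1  85.7] [27.5 28.3 15.1]
dish 789 [726.8 -26.7  84.6] [727.2 -25.7  84.5] [83.6 83.9 12.1]
bar 206 [586.7 -23.9  98.1] [586.9 -25.   96. ] [14.6 91.7 15.9]
((586.8632202148438, -25.033714294433594), (91.66458892822266, 13.495585441589355), 88.83320617675781)
yaw -0.9011739996027757
0.69 [220.1, 119.4, 254.5, 209.0] [641.1 -26.9  46.3]
0.44 [293.1, 103.7, 335.9, 191.9] [ 684.1 -240.    46.4]
0.2
```

View pics/crop.png

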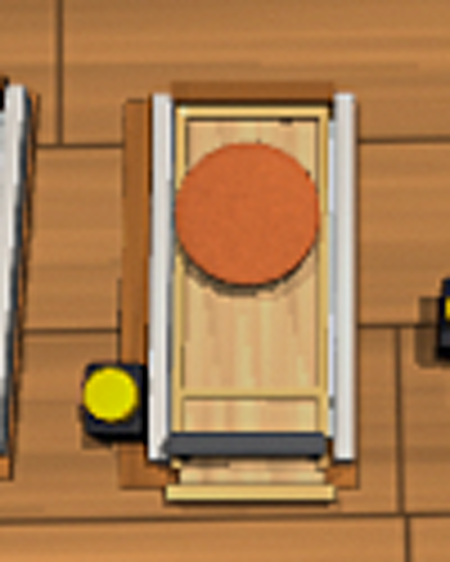

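The crop confirms it: the middle rack carries the terracotta dish, with the bar at crop (246,444) and the yellow button at (110,394). Measurements: bar (587,-25), top z 98; button (619,56,88); dish top 84.5. All of these match the description. Next I move above the handle.

Call:
play_rows(targets=[[0,-5.5,-4.5,0.5,8],[0,-9,-7.5,1,16],[0,-12.8,-10.5,1,24],[0,-16.5,-13.5,2,32],[0,-20.3,-16.6,2,40],[0,-24,-19.6,3,48],[0,-27.8,-22.7,3,56],[0,-31.5,-25.8,3,64],[0,-35.3,-28.9,3,69],[0,-39,-32,3,69]])

```text
clock: 1.2
eef_pos: [482.8, 164.0, 226.3]
tool_rot: [3.141, 0.0, 1.552]
force: [1.0, -0.3, -0.4]
width: 85.3
gripper_force: 0.0
```

Call:
play_rows(targets=[[0,-4,2.3,1,0],[0,-8,4.6,2,0],[0,-12,6.9,3,0],[0,-16,9.2,4,0],[0,-18.3,10.5,5,0],[0,-18.3,10.5,5,0],[0,-18.3,10.5,5,0]])

```text
clock: 1.9
eef_pos: [583.6, -19.5, 175.8]
tool_rot: [-3.14, -0.0, 1.552]
force: [0.4, -0.5, 0.1]
width: 85.3
gripper_force: 0.0
```

Run:
```python
from h import *
s=ctrl.read_state();print(s['clock'],s['eef_pos'],s['tool_rot'],s['force'])
a,d,P=cam('wrist');save(a,'w1.png')
h=P[...,2];hsv=cv2.cvtColor(a,cv2.COLOR_RGB2HSV)
box=(abs(P[...,0]-587)<30)&(abs(P[...,1]+25)<60)
bar=box&(h>92)&(h<104)
q=P[bar]
if len(q):
  print(bar.sum(),((q.min(0)+q.max(0))/2).round(1),np.ptp(q,axis=0).round(1),cv2.minAreaRect(q[:,:2].astype(np.float32)))
yel=(abs(hsv[...,0].astype(int)-29)<5)&(hsv[...,1]>200)&(abs(P[...,0]-619)<30)&(abs(P[...,1]-55)<30)
q=P[yel]
if len(q): print(yel.sum(),np.median(q,0),np.ptp(q,axis=0))
```

```text
1.9 [583.59891794 -19.50926587 175.76869819] [-3.14017716e+00 -4.19086170e-04  1.55215503e+00] [ 0.44935683 -0.51189925  0.06765624]
2395 [588.2 -23.6  95.9] [15.2 93.5  7.6] ((588.383056640625, -23.595870971679688), (93.42145538330078, 13.65400218963623), 88.79714965820312)
```

View pics/w1.png

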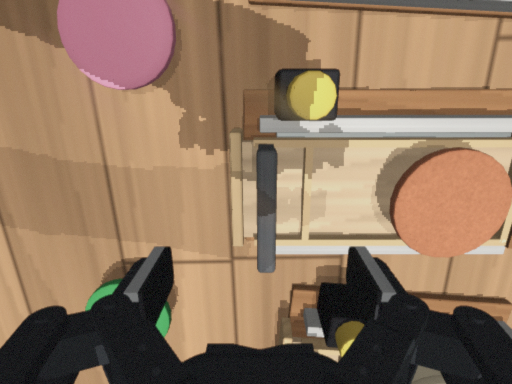

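The wrist view shows the bar at about (266,208), between the fingers, and the terracotta dish at (450,203). The bar measures (588,-24), so I descend with a small correction.

Call:
play_rows(targets=[[0,-0.4,0.4,0,0],[0,-0.4,0.4,3,0],[0,-0.4,0.4,5,0],[0,-0.4,0.4,7,0],[0,-0.4,0.4,8,0],[0,-0.4,0.4,8,0]])

```text
clock: 2.55
eef_pos: [587.2, -22.3, 95.4]
tool_rot: [-3.139, -0.0, 1.555]
force: [-0.5, -0.2, 0.5]
width: 85.6
gripper_force: 0.0
```

Call:
play_rows(targets=[[0.4,0,0,0,0],[0.7,0,0,0,0],[1,0,0,0,0],[1,0,0,0,0],[1,0,0,0,0],[1,0,0,0,0],[1,0,0,0,0],[1,0,0,0,0]])

```text
clock: 3.35
eef_pos: [588.3, -23.3, 96.9]
tool_rot: [3.141, -0.0, 1.553]
force: [-0.7, 0.7, 6.1]
width: 13.0
gripper_force: 59.0
```

Call:
play_rows(targets=[[1,0,-0.3,0,0],[1,0,-0.9,0,0],[1,0,-1.6,0,0],[1,0,-2.4,0,0],[1,0,-3.2,0,0],[1,0,-4,0,0],[1,0,-4.8,0,0],[1,0,-5.6,0,0],[1,0,-6.2,0,0],[1,0,-6.5,0,0]])

```text
clock: 4.35
eef_pos: [522.4, -22.2, 96.8]
tool_rot: [3.141, -0.0, 1.553]
force: [4.3, 0.6, 6.4]
width: 12.9
gripper_force: 59.5
```

Call:
play_rows(targets=[[1,0,-0.3,0,0],[1,0,-0.9,0,0],[1,0,-1.6,0,0],[1,0,-2.4,0,0],[1,0,-3.2,0,0],[1,0,-4,0,0],[1,0,-4.8,0,0],[1,0,-5.4,0,0],[1,0,-5.8,0,0],[1,0,-5.8,0,0]])

```text
clock: 5.35
eef_pos: [464.3, -21.2, 96.8]
tool_rot: [3.141, -0.0, 1.553]
force: [3.2, 0.4, 6.2]
width: 12.8
gripper_force: 61.5
```

Travel is 124 mm, past the catch. I ease back 4 mm onto the catch, let go, and rise.

Call:
play_rows(targets=[[1,0,0.2,0,0],[1,0,0.4,0,0],[1,0,0.4,0,0],[0.6,0,0.4,0,0],[0.3,0,0.4,0,0],[0,0,0.4,0,0],[0,0,0.4,0,0],[0,0,0.4,0,0],[0,0,0.4,0,0],[0,0,0.4,0,0]])

```text
clock: 6.35
eef_pos: [468.9, -21.3, 96.2]
tool_rot: [-3.141, -0.0, 1.554]
force: [0.2, -0.2, 0.1]
width: 85.1
gripper_force: 0.0
```

Call:
play_rows(targets=[[0,0,0,-2,0],[0,0,0,-5,0],[0,0,0,-8,0],[0,0,0,-10,0],[0,0,0,-10,0]])

```text
clock: 6.85
eef_pos: [470.6, -21.3, 198.6]
tool_rot: [3.136, -0.0, 1.554]
force: [0.3, 0.6, 0.3]
width: 85.4
gripper_force: 0.0
```

Run:
```python
from h import *
s=ctrl.read_state();print(s['clock'],s['eef_pos'],s['width'])
a,d,P=cam('wrist');b,_,Q=cam('top')
save(np.hstack([cv2.resize(a,(400,300)),cv2.resize(b[95:245,150:350],(400,300))]),'out.png')
for n,a,P in(('w',a,P),('t',b,Q)):
  h=P[...,2];hsv=cv2.cvtColor(a,cv2.COLOR_RGB2HSV)
  near=(abs(P[...,1]-18)<85)
  bar=near&(h>92)&(h<106)&(hsv[...,2]<100)&(abs(P[...,0]-467)<25)&(abs(P[...,1]+23)<55)
  yel=near&(abs(hsv[...,0].astype(int)-29)<5)&(hsv[...,1]>200)&(abs(P[...,0]-619)<40)&(h>84)
  ter=near&(hsv[...,0]<12)&(hsv[...,1]>180)&(h>74)&(h<94)
  for k,m in(('bar',bar),('btn',yel),('dish',ter)):
    q=P[m]
    if len(q): print(n,k,m.sum(),np.median(q,0).round(1),((q.min(0)+q.max(0))/2).round(1),np.ptp(q,axis=0).round(1))
```

```text
6.85 [470.59012644 -21.34861876 198.64480496] 85.43351972216018
w bar 1288 [ 4.685e+02 -4.000e-01  9.760e+01] [468.4 -20.8  96.2] [15. 92.  7.]
t bar 21 [467.9 -61.4  99.2] [467.9 -61.3  98.1] [10.4 10.6  9.5]
t btn 100 [619.5  55.7  88.7] [619.8  55.6  88.6] [27.1 26.6  8.8]
t dish 807 [607.5 -23.4  84.7] [607.2 -23.2  84.7] [83.6 85.2 12.6]
```

View pics/out.png

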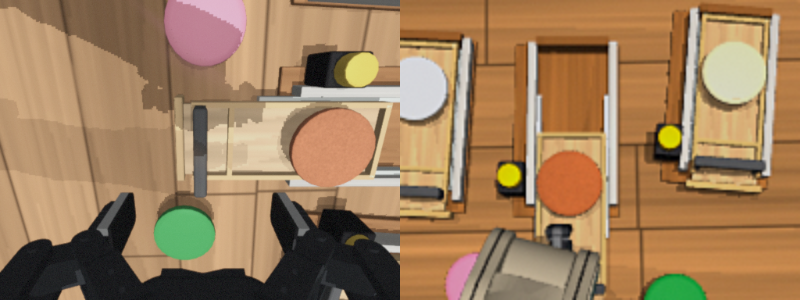

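The tray is locked out: the bar is at x 468, which is 120 mm of travel. The dish is standing on it at top-camera (607,-23), and both other trays are shut. Next I move over the button at (619.7, 56.3, 88) with the fingers shut.

Call:
play_rows(targets=[[1,2,3.5,0,0],[1,4,7,0,0],[1,6,10.5,0,0],[1,7.5,14,0,0],[1,8,14.8,0,0],[1,8,14.8,2,0],[1,8,14.8,4,0],[1,8,14.8,5,0],[1,8,14.8,5,0]])

```text
clock: 7.85
eef_pos: [616.3, 55.7, 143.9]
tool_rot: [-3.136, 0.001, 1.553]
force: [-0.2, 0.4, -0.5]
width: 0.2
gripper_force: 0.0
```

Call:
play_rows(targets=[[1,0,0.3,0,0],[1,0,0.3,1.5,0],[1,0,0.3,2.5,0],[1,0,0.3,3,0],[1,0,0.3,3.3,0],[1,0,0.3,3.5,0],[1,0,0.3,3.7,0],[1,0,0.3,3.7,0]])

```text
clock: 8.65
eef_pos: [621.6, 56.1, 109.3]
tool_rot: [3.141, 0.0, 1.554]
force: [0.1, -1.2, 1.0]
width: -0.1
gripper_force: 0.0
```

Run:
```python
from h import *
b,_,P=cam('top');hsv=cv2.cvtColor(b,cv2.COLOR_RGB2HSV);h=P[...,2]
m=(hsv[...,0]<12)&(hsv[...,1]>180)&(h>74)&(h<94)&(abs(P[...,1]+23)<60);print(m.sum(),np.median(P[m],0))
```

```text
806 [608.85953907 -23.51815417  84.64334348]
```

Call:
play_rows(targets=[[1,0,0,0.2,0],[1,0,0,0.4,0],[1,0,0,0.4,0],[1,0,0,0.4,0]])

```text
clock: 9.1
eef_pos: [621.9, 56.0, 105.7]
tool_rot: [3.14, -0.0, 1.553]
force: [0.6, -0.1, 3.8]
width: -0.2
gripper_force: 2.0
```

Run:
```python
from h import *
b,_,P=cam('top');hsv=cv2.cvtColor(b,cv2.COLOR_RGB2HSV);h=P[...,2]
m=(hsv[...,0]<12)&(hsv[...,1]>180)&(h>74)&(h<94)&(abs(P[...,1]+23)<60);print(m.sum(),np.median(P[m],0))
```

```text
792 [673.52098295 -24.47744485  84.58480578]
```

Released and running home. I wait, then lift.

Call:
play_rows(targets=[[1,0,0,0,0],[1,0,0,0,0],[1,0,0,0,0],[1,0,0,-1,0],[1,0,0,-4,0],[1,0,0,-8,0],[1,0,0,-12,0],[1,0,-4,-14,0],[1,0,-8,-14,0],[1,0,-12,-14,0]])

```text
clock: 10.15
eef_pos: [499.2, 58.3, 245.9]
tool_rot: [-3.141, -0.001, 1.554]
force: [-0.9, 1.3, -0.1]
width: -0.0
gripper_force: 0.0
```

Call:
play_rows(targets=[[1,3,-3,0,0],[1,6,-5,0,0],[1,9,-5,0,0],[1,12,-5,0,0],[1,15,-5,0,0],[1,15,-5,0,0],[1,15,-5,0,0]])

```text
clock: 10.85
eef_pos: [452.9, 209.2, 245.0]
tool_rot: [-3.14, 0.001, 1.555]
force: [-0.3, -0.7, -0.1]
width: 0.0
gripper_force: 0.0
```

Run:
```python
from h import *
s=ctrl.read_state();print(s['clock'],s['eef_pos'])
b,_,P=cam('top');hsv=cv2.cvtColor(b,cv2.COLOR_RGB2HSV);h=P[...,2]
m=(hsv[...,0]<12)&(hsv[...,1]>180)&(h>74)&(h<94)&(abs(P[...,1]+23)<60);print(m.sum(),np.median(P[m],0))
q=P[(h>88)&(h<108)&(hsv[...,2]<90)&(abs(P[...,1]+25)<55)&(P[...,0]<640)]
print(len(q),(q.min(0)+q.max(0))/2)
save(cv2.resize(b[90:260,110:350],None,fx=3,fy=3),'end.png')
```

```text
10.85 [452.87674434 209.17255783 244.98884165]
778 [729.63004809 -26.82197021  84.36341188]
149 [586.99544742 -25.04818594  95.93627315]
```

View pics/end.png

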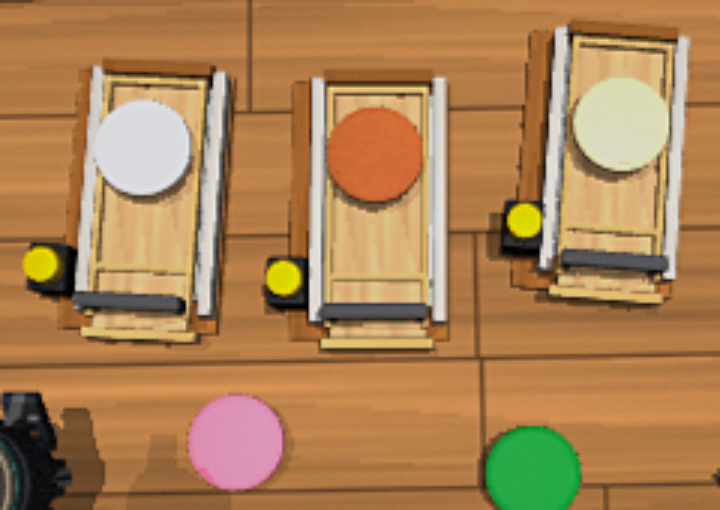

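The picture shows the tray home, with its bar back at (587,-25). The dish is standing on it at crop (375,154), the other two trays are shut, and the arm is clear.

```bash
python3 -c "
from cell import ctrl
print(ctrl.finish_job())"
```

```text
the job is handed in; nothing more can be done
None
```

I pulled the terracotta dish's tray out until it locked at 120 mm, let go, then pressed its yellow button and it ran fully home, with the dish still standing and the other two trays shut; the job was handed in at about 11 s.

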